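Fetch the nutmeg from the turning-lid spice box

ROBOT

A 6-joint arm with a two-finger parallel gripper is mounted at the origin on a cart in front of the work surface, level with it; the furniture and walls round the work are solid. World frame = base frame: x ahead of the robot, y to its left, z up, the work surface at z = 0. Lengths are in mm, angles in rad, forces in N, time in s.
With the tool pointing down it reaches from about 350 to 875 mm from the base axis. Payload 4.2 kg.
Tool frame: the origin (TCP) lies midway between the tips of the shut fingers; the grasp point (between the pads) lies 19 mm behind it; z points along the fingers, y is the line along which they close (so a half turn about z gives the same grasp; the last joint's range is limited). The gripper opens to 85 mm and grips with 20 to 120 N. Pads are 22 mm wide; open, the fingers measure 114 mm over their backs; the gripper's body (76 mm by 85 mm) begins 54 mm behind the grasp point. The pads swing forward as they close: fully open they stand 13 mm farther back than shut.
Start: joints at [-0.863, 0.385, 0.008, 0, -1.194, -0.259], TCP at [271.19, -563.077, 231.312] pointing down, gripper open.
Joint ranges: [-3.14, 3.14], [-1.21, 2.06], [-1.07, 1.41], [-3.16, 2.05], [-2.99, -0.16], [-3.1, 3.1]. Speed limits (rad/s): [2.79, 2.79, 3.14, 3.14, 3.14, 3.14].

INTERFACE

Orientations are given as a unit quaternion [x, y, z, w].
In Python, from bench import read_state, get_image, job_done gives the robot as it stands.
- The arm moves only by the tool servo_tool, never from a script. Its arguments are lists of equal length, an entry for each row: "rotation": the turn, a rotation vector about the world's x, y, z scaled (see below), a list of three; "slide": the shift along the world's x, y, z scaled (see below), a list of three; "grip": the opening, from -1 (shut) to 1 (fully open). In form: {"rotation": [[rx, ry, rz], ...], "slide": [[tx, ty, tz], ...], "grip": [grip, ...]}. A call has 1 to 8 rows; each row is the pose to reach, as a shift and turn from the pose commanded when the call began, turning the shorter way round; what a row does not reach only later rows make up. The controller multiplies each number of a shift by 0.2 m and each number of a turn by 360 degrees. A row lasts 1/8 s, in which the tool goes at most 62.5 mm and 10.7 degrees, less where a joint would pass 70% of its speed; a pose out of reach is approached as far as the arm can. A call with a number of a shift or a turn outside -1 to 1 is refused whole. A call with a gripper value outside its range is refused whole. The fingers move at their own pace and stop on an object; the grip force is fixed at half the most. Time passes only in rows, so rows that repeat a pose let the fingers close. It gives the time, the measured TCP pose, the force, the opening and the grip force at its end, in the units of the state.
- read_state(): the state, without advancing time (a new reading comes with each control period).
- get_image(name): name is "scene" or "top" or "wrist"; returns a dict with "image" (384x512x3 uint8, red, green, blue), "depth" (384x512 float32, mm along the optical axis (not along the pixel's ray), 0 where there is no reading), "camera_matrix" (3x3 intrinsics, pixels), "rvec" (rotation vector, rad) and "tvec" (3), from world to camera coordinates, as OpenCV has them; the wrist camera has in their place "hand_eye" (4x4, takes a point from camera to tool coordinates, whose origin is the TCP and whose axes are the flange's). Camera axes: x right, y down, z forward; pixel columns grow to the right and rows downward; lengths in mm; the calibration is good to about 2 mm. A picture is of the moment at which its call begins: read the wrist's pose just before it.
- job_done(): hands the job in; it is judged then, once.
The state is a dict: "clock": time; "joints": joint angles; "joint_vel": joint speeds; "joint_efforts": joint torques, N m; "position": TCP position; "ee_rot": TCP orientation; "contact_force": force on the tool from outside, world axes, zero at the start; "wrist_torque": the same for the moment, N m; "gripper_width": finger opening in mm; "grasp_force": force on a finger pad.
Only numpy, scipy, OpenCV 4.12 (cv2) and the standard library are available. Lean on these libraries where they do the work, as an engineer would, in place of code of your own. Each camera call takes 0.05 s, during which the arm holds its last target. There are 200 camera calls.

TASK

Turn the lid of the round spice box until its opening stands over the nutmeg, take the nutmeg out and put it in the striped bowl, ready for grating. Then turn the lid back until the opening lies squarely over the decked quarter, so that the box is shut again. Leave the other spices in the box, and do not shift or knock over the bowl or the jars, bottle and shaker round about.

Things in the scene. Friction and masses are not known exactly. Their poses are not given: they have to be found in the camera images.
- spice_box: Round wooden spice box lined in white, 176 mm across, fixed firmly. Origin: centre of its underside. Walls 4 mm thick, on the diagonals of its axes, part it into quarters. Those about its +y, -x and -y axes are open bays: floor at z = 5 mm, from 16 mm (centre post) to 83 mm from the centre. The quarter about its +x axis (far side from the robot) is decked over at z = 32 mm. Wall top z = 34 mm.
- lid (a joint): Clear disc lid, 176 mm across, at z = 35 to 39 mm, turning about the box's vertical centre line; it cannot come off. Value in rad, counter-clockwise from above positive, range -6.28 to 6.28, starts between -0.6 and 0.6; 0 = opening exactly over the decked quarter (shut). Light friction (0.06 N m, about 1 N at a rib); stays where it is left.
- opening (a point): Middle of the lid's only opening, 56 mm from the lid's axis, at z = 39 mm (lid top). The opening is a sector of 78 degrees, from 18 to 83 mm from the axis, edged by a white lip 2.4 mm high. A steel hub dome of 17 mm radius in the middle of the lid rises 9 mm above it.
- rib_a (a point): Top centre of one of two straight wooden finger ribs on the lid, each 44 mm long along the radius (28 to 72 mm from the axis), 10 mm thick, 16 mm tall (z = 39 to 55 mm). This one lies 105 degrees counter-clockwise (from above) of the opening. Pushing the side of either rib turns the lid.
- rib_b (a point): Top centre of the second rib, the same, 105 degrees clockwise of the opening.
- closed_spot (a point): Fixed point over the middle of the decked quarter, 56 mm from the box's axis, z = 39 mm: the opening's centre lies here when the box is closed. Wall cabinets hang over this side: undersides 430 mm above the worktop, fronts at x = 0.59 m, so a tall wrist must stay low there or draw back towards the robot before rising.
- nutmeg: Whole nutmeg: brown egg shape, 19 mm across and 25 mm tall, standing on its blunt end in the middle of one of the three bays (which one varies). Origin: centre of its underside as it stands, its own z axis up along the egg. 10 to 18 g.
- star_anise: Star anise, a brown eight-pointed star 36 mm across, 8 mm thick, lying in another bay; stays there. Origin: centre of its underside.
- cinnamon: Short cinnamon stick, a double scroll 42 x 22 x 11 mm, lying in the remaining bay; stays there. Origin: centre of its underside.
- bowl: Striped cereal bowl, loose, 150 mm across the rim, 64 mm high, hollow, inside bottom about 11 mm above the worktop and about 70 mm across, empty. Origin: centre of its underside. To its right the toaster oven's door handle, 200 to 217 mm up, reaches forward to x = 0.52 m, from y = -0.216 m rightwards.
- sugar_jar: Glass jar of sugar with a lid, 93 mm across, 140 mm tall, loose. Origin: centre of its underside. It, the dark bottle and the two spice jars stand in four places round the left, back and right-hand back of the spice box, which in which varies; their centres lie about 165 mm from the box's centre.
- black_bottle: Dark sauce bottle, 59 mm across, 184 mm tall, loose. Origin: centre of its underside.
- spice_a: Spice jar, 42 mm across, 96 mm tall, loose. Origin: centre of its underside.
- spice_b: Spice jar, 47 mm across, 98 mm tall, loose. Origin: centre of its underside.
- salt_shaker: Glass salt shaker, 44 mm across, 90 mm tall, loose, to the right of the bowl. Origin: centre of its underside.
Things that resemble listed ones, but are neither listed nor needed, are in the scene too. Leave any orange look-alike of the salt_shaker alone.

How it is judged:
By the outcome, as a careful person would: the job done as asked, in the order asked, and still so for the second after the job is handed in, with the robot touching nothing.
It also fails if it takes over 69 s, if anything falls off the work surface, if the arm or the gripper's body presses on something with over 40 N, if the wrist force passes 120 N, or if a joint passes its speed limit or range.

## Working session

There is one attempt and no reset: what is moved stays moved. The work goes in short steps, Python scripts to look and compute and a tool call to move; the robot and the scene stay as the last step left them, time stands still between calls to the robot, and variables do not carry over. Pictures are saved under pics/ and viewed, at most 10 in all, crops included, and the job is handed in when it is done.

Besides the shell and the picture viewer there is one more tool, called after "Emit:" as name(argument=value, ...) on one line, values as JSON. servo_tool: Moves the arm, as the interface text tells. Shifts and turns lie within -1 to 1; 1 stands for 0.2 m of shift or 360 degrees of turn. Its arguments: {"type":"object","properties":{"rotation":{"type":"array","items":{"type":"array","items":{"type":"number","minimum":-1,"maximum":1}}},"slide":{"type":"array","items":{"type":"array","items":{"type":"number","minimum":-1,"maximum":1}}},"grip":{"type":"array","items":{"type":"number"}}},"required":["rotation","slide","grip"]}

```bash
ls; mkdir -p pics
cat > h.py <<'E'
import numpy as np, cv2
from bench import read_state, get_image, job_done
from scipy.spatial.transform import Rotation as R
def grab(n):
    s=read_state(); d=get_image(n); d['s']=s
    if n=='wrist':
        T=np.eye(4);T[:3,:3]=R.from_quat(s['ee_rot']).as_matrix();T[:3,3]=s['position']
        d['T']=T@np.array(d['hand_eye'])
    else:
        W=np.eye(4);W[:3,:3]=cv2.Rodrigues(np.array(d['rvec'],float))[0];W[:3,3]=np.ravel(d['tvec']);d['T']=np.linalg.inv(W)
    return d
def ray(d,u,v,z):
    K=np.array(d['camera_matrix']);r=d['T'][:3,:3]@np.linalg.solve(K,[u,v,1.]);o=d['T'][:3,3]
    return o+r*(z-o[2])/r[2]
def cloud(d):
    K=np.array(d['camera_matrix']);Z=d['depth'];v,u=np.indices(Z.shape)
    P=np.stack([(u-K[0,2])/K[0,0]*Z,(v-K[1,2])/K[1,1]*Z,Z],-1)
    return P@d['T'][:3,:3].T+d['T'][:3,3]
def save(d,name,crop=None,f=1):
    im=d['image'][:,:,::-1]
    if crop: a,b,c,e=crop; im=im[b:e,a:c]
    cv2.imwrite('pics/'+name,cv2.resize(im,None,fx=f,fy=f,interpolation=cv2.INTER_CUBIC))
E
python3 - <<'E'
from h import *
a=grab('top');b=grab('scene')
im=np.hstack([a['image'],b['image']])[:,:,::-1]
cv2.imwrite('pics/t0.png',cv2.resize(a['image'][:,:,::-1],(800,600)));cv2.imwrite('pics/s0.png',b['image'][:,:,::-1])
s=read_state();print(s['position'],s['ee_rot'],s['clock'])
print(a['T'].round(2),a['camera_matrix'])
E
```

```text
pics
[ 270.97136395 -562.62231691  230.33052712] [-2.22453281e-01  9.74942849e-01  9.48082112e-04 -2.82242346e-04] 0.1
[[ 1.00000e-02 -7.90000e-01  6.20000e-01 -3.69810e+02]
 [-1.00000e+00  0.00000e+00  2.00000e-02 -1.27780e+02]
 [-1.00000e-02 -6.20000e-01 -7.90000e-01  1.25001e+03]
 [ 0.00000e+00  0.00000e+00  0.00000e+00  1.00000e+00]] [[371.74823619   0.         252.16448217]
 [  0.         371.74823619 193.05541252]
 [  0.           0.           1.        ]]
```

View pics/t0.png

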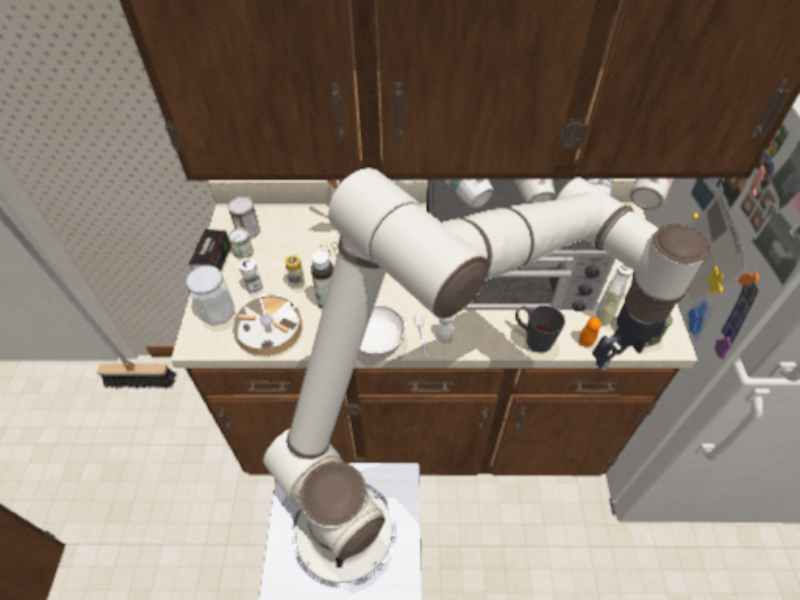

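View pics/s0.png

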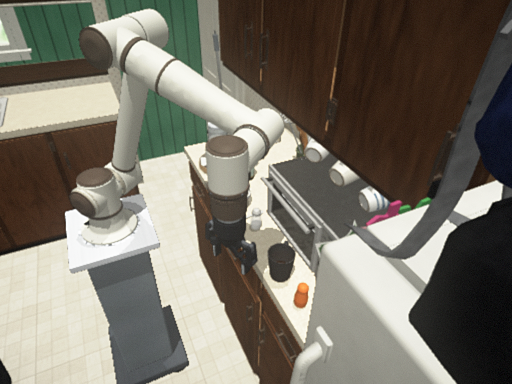

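The top view shows the box at about (267,324), the bowl at (380,330), the sugar jar at (210,293), the spice jars at (250,275) and (293,270), and the bottle at (321,278), all in the 800x600 picture. I'll zoom in on the box and cast rays.

Run:
```python
from h import *
d=grab('top')
save(d,'c0.png',(105,150,305,240),4)
for n,u,v,z in [('box',267,320,39),('bowl',380,325,64),('sugar',208,277,140),('sa',250,263,96),('sb',293,258,98),('bottle',320,255,184),('shaker',447,315,90)]:
    print(n,ray(d,u*.64,v*.64,z).round())
```

```text
box [517. 225.  39.]
bowl [483. -69.  64.]
sugar [577. 365. 140.]
sa [664. 281.  96.]
sb [679. 168.  98.]
bottle [611.  79. 184.]
shaker [ 494. -237.   90.]
```

View pics/c0.png

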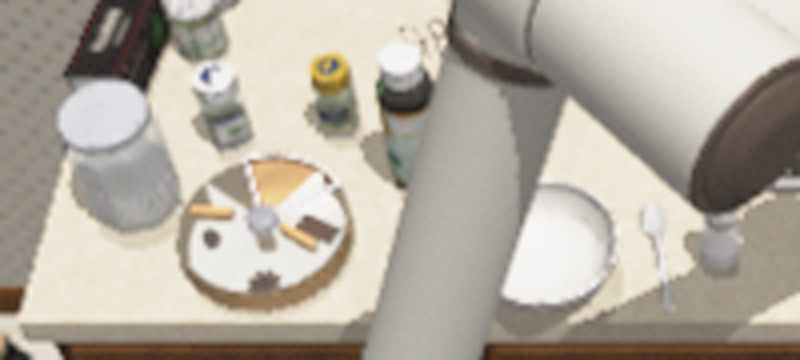

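Box hub at crop (263,222); the nutmeg is in the left bay, crop (211,239), with the star in front and the cinnamon at right. The ribs are at (212,212) and (298,237), so the lid is nearly shut. I'll move the wrist over the box.

Emit:
servo_tool(rotation=[[0, 0, 0], [0, 0, -0.03], [0, 0, -0.07], [0, 0, -0.07]], slide=[[0.05, 0.25, 0.25], [0.2, 0.5, 0.35], [0.3, 0.8, 0.35], [0.35, 1, 0.35]], grip=[1, 1, 1, 1])

```text
clock: 0.65
position: [341.7, -361.5, 301.4]
ee_rot: [-0.003, 1.0, -0.0, 0.0]
contact_force: [1.5, -0.2, -0.0]
gripper_width: 85.4
grasp_force: 0.0
```

Emit:
servo_tool(rotation=[[0, 0, 0], [0, 0, 0], [0, 0, 0], [0, 0, 0]], slide=[[0.1, 0.3, 0], [0.2, 0.6, 0], [0.3, 0.9, 0], [0.4, 1, 0]], grip=[1, 1, 1, 1])

```text
clock: 1.15
position: [421.2, -160.4, 301.7]
ee_rot: [-0.006, 1.0, 0.0, 0.0]
contact_force: [0.1, -1.2, -0.3]
gripper_width: 85.5
grasp_force: 0.0
```

Emit:
servo_tool(rotation=[[0, 0, 0], [0, 0, 0], [0, 0, 0], [0, 0, 0]], slide=[[0, 0.3, 0], [0.05, 0.6, 0], [0.1, 0.9, 0], [0.1, 1, 0]], grip=[1, 1, 1, 1])

```text
clock: 1.65
position: [441.2, 39.7, 301.0]
ee_rot: [-0.006, 1.0, 0.0, -0.0]
contact_force: [-0.5, 0.5, -0.5]
gripper_width: 85.2
grasp_force: 0.0
```

Emit:
servo_tool(rotation=[[0, 0, 0], [0, 0, 0], [0, 0, 0], [0, 0, 0], [0, 0, 0]], slide=[[0, 0.3, 0], [0, 0.6, 0], [0, 0.9, 0], [0, 0.95, 0], [0, 0.95, 0]], grip=[1, 1, 1, 1, 1])

```text
clock: 2.28
position: [440.9, 227.2, 300.8]
ee_rot: [-0.005, 1.0, -0.0, -0.001]
contact_force: [-0.2, -0.0, -0.2]
gripper_width: 85.1
grasp_force: 0.0
```

Run:
```python
from h import *
d=grab('wrist');save(d,'w0.png',None,1.5);s=d['s'];print(s['position'],R.from_quat(s['ee_rot']).as_matrix().round(2),s['clock'],s['joints'])
t=d['T'];print(t.round(2))
np.save('w0.npy',d,allow_pickle=True)
```

```text
[440.85195969 227.21899961 300.77819749] [[-1.   -0.01 -0.  ]
 [-0.01  1.   -0.  ]
 [ 0.   -0.   -1.  ]] 2.275 [ 8.03878117e-01  1.18024723e-01 -1.78063978e-01 -1.23179620e-04
 -1.27615787e+00 -2.36445056e+00]
[[-1.0000e-02  9.6000e-01  2.7000e-01  3.7215e+02]
 [ 1.0000e+00  1.0000e-02  0.0000e+00  2.2738e+02]
 [-0.0000e+00  2.7000e-01 -9.6000e-01  4.4266e+02]
 [ 0.0000e+00  0.0000e+00  0.0000e+00  1.0000e+00]]
```

View pics/w0.png

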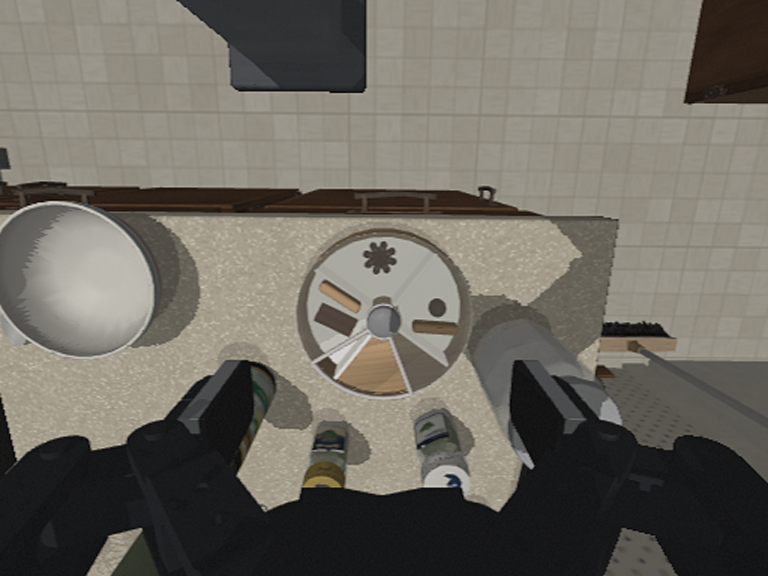

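The wrist view (down = +x, right = +y) shows the hub at (384,321), the nutmeg at (437,307), rib_a from (413,327) to (456,326), rib_b from (322,283) to (358,310), the opening lips ending at (313,362) and (408,390), the sugar jar at the right and the bowl at the left.

Run:
```python
from h import *
d=np.load('w0.npy',allow_pickle=True).item()
P=cloud(d)
# wall-of-box outer: lid-level depth points
im=d['image'].astype(int)
def p(u,v,z): return ray(d,u/1.5,v/1.5,z)
c=p(384,322,44)
print('hub',c.round(1))
# lid rim ellipse extents approx
for u,v in [(298,312),(469,312),(384,232),(384,399)]: print('rim',p(u,v,39).round(1))
ang=lambda q:np.degrees(np.arctan2(q[1]-c[1],q[0]-c[0])).round(1)
for n,u,v,z in [('ra',435,327,55),('rb',340,296,55),('lipR',313,362,41),('lipL',408,390,41),('ra1',413,327,55),('ra2',456,326,55),('rb1',322,283,55),('rb2',358,310,55),('nut',437,307,22),('star',379,257,11),('wallFL',433,250,34),('wallBL',448,364,34),('bowlL',78,280,64)]:
    q=p(u,v,z);print(n,q.round(1),ang(q),np.hypot(*(q-c)[:2]).round(1))
hsv=cv2.cvtColor(d['image'],cv2.COLOR_RGB2HSV)
print('nut depth',P[int(307/1.5),int(437/1.5)].round(1))
# tall points => jars
M=(P[...,2]>120)&(P[...,2]<150)&(P[...,1]>300)&(P[...,0]>480)&(d['depth']>0)
print('sugar',M.sum(),np.percentile(P[M],[2,50,98],axis=0).round() if M.any() else '')
t=grab('top');Q=cloud(t)
M=(Q[...,2]>130)&(Q[...,2]<150)&(Q[...,1]>280)&(Q[...,1]<440)&(abs(Q[...,0]-580)<80)
print('sugar top',M.sum(),np.percentile(Q[M],[2,50,98],axis=0).round())
M=(Q[...,2]>52)&(Q[...,2]<70)&(abs(Q[...,1]+60)<110)&(abs(Q[...,0]-490)<110)
print('bowl top',M.sum(),np.percentile(Q[M],[1,50,99],axis=0).round())
M=(P[...,2]>56)&(P[...,2]<68)&(P[...,1]<80)&(P[...,0]<560)
print('bowl w',M.sum(),np.percentile(P[M],[1,50,99],axis=0).round())
```

```text
hub [517.2 231.5  44. ]
rim [509.4 146.9  39. ]
rim [507.7 315.   39. ]
rim [429.9 230.5  39. ]
rim [604.2 232.5  39. ]
ra [517.8 280.1  55. ] 89.3 48.6
rb [487.8 190.   55. ] -125.3 50.8
lipR [561.9 160.2  41. ] -57.9 84.2
lipL [592.4 257.1  41. ] 18.8 79.5
ra1 [518.  259.1  55. ] 88.4 27.6
ra2 [516.5 300.   55. ] 90.5 68.5
rb1 [475.4 173.5  55. ] -125.8 71.5
rb2 [501.4 206.7  55. ] -122.5 29.4
nut [508.4 285.6  22. ] 99.2 54.8
star [459.3 226.   11. ] -174.5 58.2
wallFL [447.3 277.6  34. ] 146.6 83.7
wallBL [566.1 298.1  34. ] 53.7 82.6
bowlL [472.4 -45.5  64. ] -99.2 280.6
nut depth [502.4 283.   37.4]
sugar 800 [[530. 334. 121.]
 [550. 391. 139.]
 [603. 418. 141.]]Traceback (most recent call last):
  File "<stdin>", line 21, in <module>
    return _quantile_unchecked(
        a, q, axis, out, overwrite_input, method, keepdims, weights)
    return _ureduce(a,
                    func=_quantile_ureduce_func,
    ...<5 lines>...
                    overwrite_input=overwrite_input,
                    method=method)
    r = func(a, **kwargs)
    result = _quantile(arr,
                       quantiles=q,
    ...<2 lines>...
                       out=out,
                       weights=wgt)
    slices_having_nans = np.isnan(arr[-1, ...])
                                  ~~~^^^^^^^^^
IndexError: index -1 is out of bounds for axis 0 with size 0
```

Box centre is about (517,231) and its yaw about +10°. The opening is now near -18° and the nutmeg near 100°, so the lid must turn about +118°. I'll grip rib_a and swing it round.

Emit:
servo_tool(rotation=[[0, 0, 0.03], [0, 0, 0.06], [0, 0, 0.09], [0, 0, 0.12], [0, 0, 0.15], [0, 0, 0.18], [0, 0, 0.21], [0, 0, 0.236]], slide=[[0.1, 0.05, -0.1], [0.2, 0.1, -0.2], [0.3, 0.15, -0.3], [0.385, 0.23, -0.45], [0.385, 0.23, -0.6], [0.385, 0.23, -0.7], [0.385, 0.23, -0.75], [0.385, 0.23, -0.75]], grip=[-0.2, -0.2, -0.2, -0.2, -0.2, -0.2, -0.2, -0.2])

```text
clock: 3.38
position: [518.0, 270.7, 150.5]
ee_rot: [-0.68, 0.733, 0.0, -0.001]
contact_force: [-0.6, 0.9, 0.1]
gripper_width: 33.9
grasp_force: 0.0
```

Emit:
servo_tool(rotation=[[0, 0, 0.01], [0, 0, 0.01]], slide=[[0, 0, 0], [0, 0, 0]], grip=[-0.2, -0.2])

```text
clock: 3.62
position: [518.5, 271.5, 151.7]
ee_rot: [-0.7, 0.714, -0.0, 0.0]
contact_force: [0.2, -0.8, 0.4]
gripper_width: 34.0
grasp_force: 0.0
```

Run:
```python
from h import *
d=grab('wrist');save(d,'w1.png',None,1.5);s=d['s'];print(s['position'],R.from_quat(s['ee_rot']).as_matrix().round(3),s['clock'],s['joints'][5],s['gripper_width'])
np.save('w1.npy',d,allow_pickle=True)
P=cloud(d)
M=(P[...,2]>51)&(P[...,2]<58)&(abs(P[...,0]-517)<50)&(P[...,1]>245)&(P[...,1]<310)
print('rib',M.sum(),P[M].mean(0),np.percentile(P[M],[2,98],axis=0).round())
```

```text
[518.53166296 271.47840139 151.69320117] [[-0.019 -1.     0.   ]
 [-1.     0.019  0.   ]
 [-0.    -0.    -1.   ]] 3.625 -0.7778596845066874 34.032596730139026
rib 519 [520.2760928  279.1695933   53.70878622] [[515. 259.  51.]
 [526. 300.  55.]]
```

View pics/w1.png

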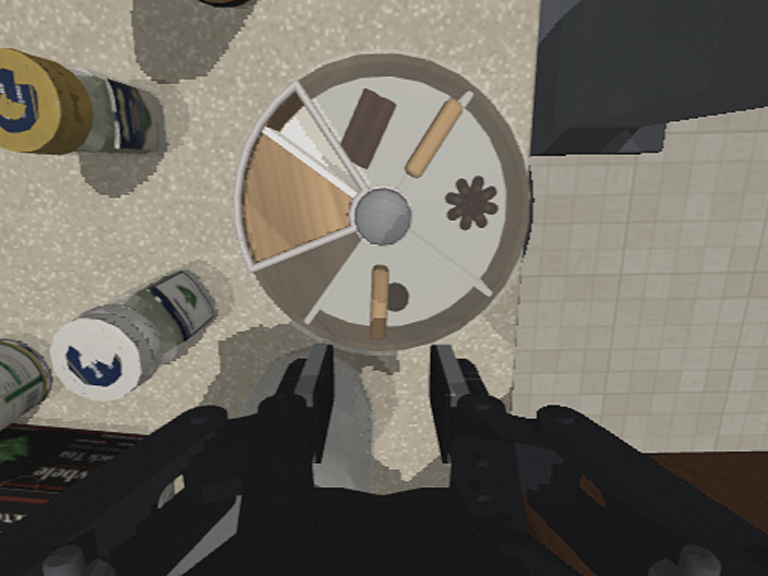

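The view shows the hub at (383,216), rib_a at (380,300) between the fingers, the nutmeg at (397,297) beside it, and the opening over the left deck. Before descending I'll fit the sugar jar's circle to check clearance.

Run:
```python
from h import *
from scipy.optimize import least_squares
for f in ['w0','w1']:
    d=np.load(f+'.npy',allow_pickle=True).item();P=cloud(d)
    M=(P[...,2]>20)&(P[...,2]<115)&(P[...,1]>320)&(P[...,1]<430)&(P[...,0]>490)&(P[...,0]<640)
    q=P[M];print(f,M.sum())
    if len(q)<50: continue
    r=least_squares(lambda p:np.hypot(q[:,0]-p[0],q[:,1]-p[1])-46.5,[565,380],loss='soft_l1',f_scale=2);print(r.x,np.abs(r.fun).mean())
    M=(P[...,2]>132)&(P[...,2]<145)&(P[...,1]>320)&(P[...,0]>490);print(np.percentile(P[M],[1,99],axis=0).round() if M.any() else 0)
```

```text
w0 1965
[574.22834511 378.54702549] 0.8857588610557952
[[530. 334. 133.]
 [606. 418. 141.]]
w1 2405
[573.88256662 377.6214626 ] 0.8766703029670402
[[581. 338. 138.]
 [615. 379. 141.]]
```

The jar is at (574,378), so there's enough clearance. Descending and gripping rib_a.

Emit:
servo_tool(rotation=[[0, 0, 0], [0, 0, 0], [0, 0, 0], [0, 0, 0]], slide=[[0.005, 0, -0.2], [0.005, 0, -0.4], [0.005, 0, -0.53], [0.005, 0, -0.535]], grip=[-0.2, -0.2, -0.2, -0.2])

```text
clock: 4.18
position: [518.2, 271.4, 42.5]
ee_rot: [-0.701, 0.713, 0.0, -0.002]
contact_force: [-0.4, -0.6, 0.6]
gripper_width: 34.2
grasp_force: 0.0
```

Emit:
servo_tool(rotation=[[0, 0, 0], [0, 0, 0], [0, 0, 0], [0, 0, 0]], slide=[[0, 0, 0], [0, 0, 0], [0, 0, 0], [0, 0, 0]], grip=[-0.7, -0.72, -0.74, -0.74])

```text
clock: 4.68
position: [519.8, 273.4, 45.2]
ee_rot: [-0.701, 0.713, -0.0, 0.001]
contact_force: [1.0, 1.2, 0.5]
gripper_width: 10.8
grasp_force: 0.5
```

Emit:
servo_tool(rotation=[[0, 0, 0.028], [0, 0, 0.056], [0, 0, 0.083], [0, 0, 0.111], [0, 0, 0.139], [0, 0, 0.167], [0, 0, 0.194], [0, 0, 0.222]], slide=[[-0.035, -0.001, 0], [-0.07, -0.008, 0], [-0.102, -0.021, 0], [-0.132, -0.04, 0], [-0.158, -0.063, 0], [-0.18, -0.09, 0], [-0.197, -0.122, 0], [-0.208, -0.155, 0]], grip=[-0.74, -0.74, -0.74, -0.74, -0.74, -0.74, -0.74, -0.74])

```text
clock: 5.68
position: [475.5, 241.4, 45.0]
ee_rot: [0.996, -0.093, -0.002, 0.001]
contact_force: [-6.9, 0.4, 7.6]
gripper_width: 11.5
grasp_force: 6.9
```

Emit:
servo_tool(rotation=[[0, 0, 0.028], [0, 0, 0.056], [0, 0, 0.083], [0, 0, 0.103], [0, 0, 0.103], [0, 0, 0.103]], slide=[[-0.005, -0.035, 0], [-0.004, -0.07, 0], [0.003, -0.105, 0], [0.011, -0.128, 0], [0.011, -0.128, 0], [0.011, -0.128, 0]], grip=[-0.74, -0.74, -0.74, -0.74, -0.74, -0.3])

```text
clock: 6.42
position: [479.8, 216.2, 44.5]
ee_rot: [0.974, 0.225, 0.0, -0.0]
contact_force: [-0.8, 0.3, 0.5]
gripper_width: 28.0
grasp_force: 0.0
```

Emit:
servo_tool(rotation=[[0, 0, 0], [0, 0, 0], [0, 0, 0], [0, 0, 0]], slide=[[0, 0, 0], [0, 0, 0.2], [-0.1, 0, 0.5], [-0.1, 0, 0.6]], grip=[-0.25, -0.25, -0.25, -0.25])

```text
clock: 6.92
position: [460.5, 217.6, 168.1]
ee_rot: [0.974, 0.226, 0.003, -0.001]
contact_force: [0.8, -0.2, -0.9]
gripper_width: 31.9
grasp_force: 0.0
```

Run:
```python
from h import *
d=grab('wrist');save(d,'w2.png',None,1.5);s=d['s'];print(s['position'],R.from_quat(s['ee_rot']).as_matrix().round(3),s['clock'],s['joints'],s['gripper_width'])
np.save('w2.npy',d,allow_pickle=True)
```

```text
[460.46342665 217.62062724 168.05016476] [[ 0.898  0.441  0.005]
 [ 0.441 -0.898  0.004]
 [ 0.006 -0.002 -1.   ]] 6.925 [ 7.60935260e-01  2.44544245e-01 -3.69473893e-01  5.62323009e-04
 -9.50198638e-01  1.26599714e+00] 31.949855889399636
```

View pics/w2.png

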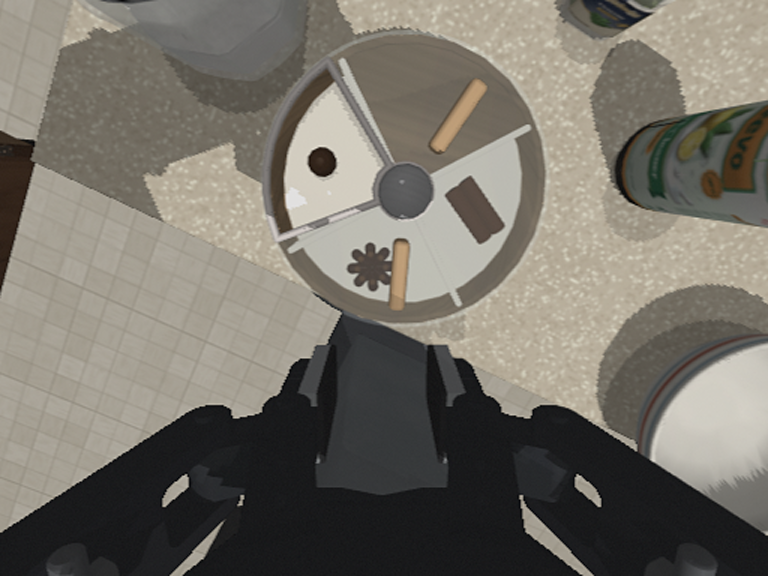

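The opening is now over the nutmeg, at (322,162), with the hub at (403,191), rib_a at (400,272), rib_b at (460,115) and the lip ends at (278,238) and (335,68).

Run:
```python
from h import *
d=np.load('w2.npy',allow_pickle=True).item()
im=cv2.cvtColor(d['image'],cv2.COLOR_RGB2HSV);m=np.zeros(im.shape[:2],np.uint8)
g=d['image'].max(2)<90; u0,v0=322/1.5,162/1.5
vv,uu=np.indices(g.shape);g&=np.hypot(uu-u0,vv-v0)<18
print(g.sum());q=ray(d,uu[g].mean(),vv[g].mean(),17);print('nut',q)
p=lambda u,v,z:ray(d,u/1.5,v/1.5,z)
c=p(403,191,44);print('hub',c)
ang=lambda a:np.degrees(np.arctan2(*(a-c)[1::-1])).round(1)
print('nut',ang(q),np.hypot(*(q-c)[:2]))
for n,u,v,z in [('lip1',278,238,41),('lip2',335,68,41),('ra',400,272,55),('rb',460,115,55),('w1',292,247,34),('w2',458,302,34),('w3',529,128,34),('w4',345,64,34)]: print(n,ang(p(u,v,z)),p(u,v,z).round(1))
P=cloud(np.load('w0.npy',allow_pickle=True).item())
M=(P[...,2]>58)&(P[...,2]<68)&(P[...,1]<60)&(P[...,1]>-160)&(P[...,0]<570)
from scipy.optimize import least_squares
a=P[M][:,:2];r=least_squares(lambda t:np.hypot(*(a-t).T)-73,[475,-50],loss='soft_l1');print('bowl',r.x,len(a),np.abs(r.fun).mean())
```

```text
277
nut [510.14163662 285.86878494  17.        ]
hub [517.27289687 231.67415202  44.        ]
nut 97.5 54.66180668747291
lip1 136.5 [457.3 288.6  41. ]
lip2 56.2 [560.8 296.7  41. ]
ra -155.9 [474.1 212.4  55. ]
rb -10.1 [567.7 222.7  55. ]
w1 142.9 [454.2 279.3  34. ]
w2 -126.2 [468.8 165.4  34. ]
w3 -38.1 [583.2 179.9  34. ]
w4 51.7 [566.2 293.6  34. ]
bowl [476.41992767 -53.11791476] 978 0.939051773100855
```

Emit:
servo_tool(rotation=[[0, 0, -0.029], [0, 0, -0.058], [0, 0, -0.087], [0, 0, -0.116], [0, 0, -0.145], [0, 0, -0.174], [0, 0, -0.203], [0, 0, -0.232]], slide=[[0.05, 0.05, 0], [0.1, 0.1, 0], [0.15, 0.15, 0], [0.2, 0.2, 0], [0.25, 0.25, 0], [0.25, 0.3, 0], [0.25, 0.34, 0], [0.25, 0.34, 0]], grip=[-0.25, -0.25, -0.25, -0.25, -0.25, -0.25, -0.25, -0.25])

```text
clock: 7.98
position: [509.7, 285.1, 163.3]
ee_rot: [0.876, -0.483, -0.0, 0.0]
contact_force: [0.4, 0.1, 0.4]
gripper_width: 32.2
grasp_force: 0.0
```

Emit:
servo_tool(rotation=[[0, 0, -0.029], [0, 0, -0.058], [0, 0, -0.07], [0, 0, -0.07], [0, 0, -0.07]], slide=[[0, 0, -0.1], [0, 0, -0.25], [0, 0, -0.4], [0, 0, -0.4], [0, 0, -0.4]], grip=[-0.25, -0.25, -0.25, -0.25, -0.25])

```text
clock: 8.6
position: [510.5, 284.9, 85.0]
ee_rot: [0.752, -0.66, 0.0, -0.001]
contact_force: [0.5, -0.4, 0.5]
gripper_width: 32.1
grasp_force: 0.0
```

Run:
```python
from h import *
P=[]
for i in range(4):
    s=read_state();P.append(s['position']);d=grab('wrist')
print(np.mean(P,0),R.from_quat(s['ee_rot']).as_matrix().round(3),s['clock'],s['joints'],s['gripper_width'])
save(d,'w3.png',None,1.5);np.save('w3.npy',d,allow_pickle=True)
```

```text
[510.56107524 285.00700765  85.51066367] [[ 0.129 -0.992  0.002]
 [-0.992 -0.129  0.002]
 [-0.002 -0.002 -1.   ]] 8.75 [ 7.86103345e-01  4.57708328e-01 -2.80846464e-01  2.72318216e-04
 -8.29417952e-01 -6.57191188e-01] 32.01266837200986
```

View pics/w3.png

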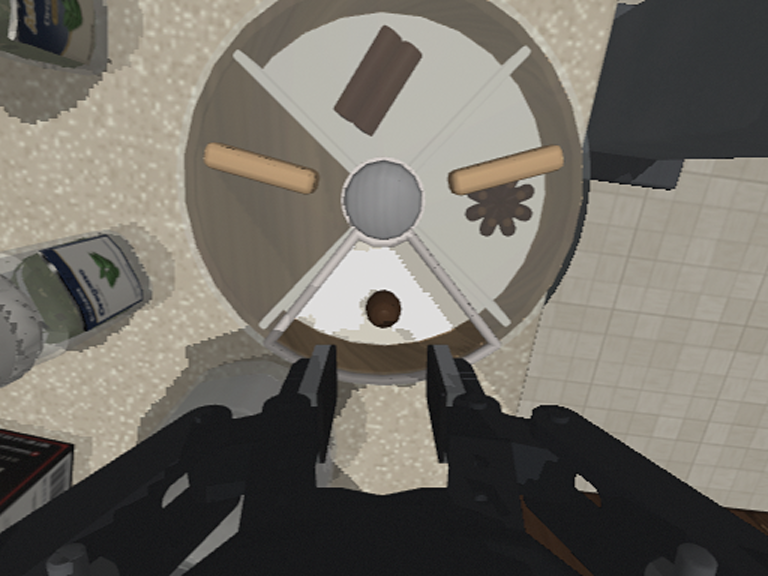

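The nutmeg at (384,309) is centred between the fingers and the opening's edges clear them. Descending to grasp.

Emit:
servo_tool(rotation=[[0, 0, 0], [0, 0, 0], [0, 0, 0], [0, 0, 0]], slide=[[0, 0.004, -0.15], [0, 0.004, -0.3], [0, 0.004, -0.39], [0, 0.004, -0.395]], grip=[-0.25, -0.25, -0.25, -0.25])

```text
clock: 9.3
position: [510.0, 285.3, 5.3]
ee_rot: [0.751, -0.66, 0.0, -0.0]
contact_force: [-0.1, 0.5, 0.4]
gripper_width: 31.8
grasp_force: 0.0
```

Emit:
servo_tool(rotation=[[0, 0, 0], [0, 0, 0], [0, 0, 0], [0, 0, 0]], slide=[[0, 0, 0], [0, 0, 0], [0, 0, 0], [0, 0, 0]], grip=[-0.7, -0.8, -0.8, -0.8])

```text
clock: 9.8
position: [510.2, 285.5, 6.0]
ee_rot: [0.751, -0.66, 0.0, -0.001]
contact_force: [-0.7, 0.0, 4.9]
gripper_width: 15.7
grasp_force: 58.9
```

Emit:
servo_tool(rotation=[[0, 0, 0], [0, 0, 0], [0, 0, 0], [0, 0, 0], [0, 0, 0]], slide=[[0, 0, 0.05], [0, 0, 0.15], [0, 0, 0.3], [0, 0, 0.5], [0, 0, 0.55]], grip=[-0.8, -0.8, -0.8, -0.8, -0.8])

```text
clock: 10.42
position: [511.0, 286.1, 118.6]
ee_rot: [0.751, -0.66, 0.0, -0.003]
contact_force: [0.2, 0.2, -1.4]
gripper_width: 15.5
grasp_force: 58.6
```

Emit:
servo_tool(rotation=[[0, 0, 0], [0, 0, 0], [0, 0, 0], [0, 0, 0], [0, 0, 0]], slide=[[-0.05, 0, 0.2], [-0.15, -0.15, 0.4], [-0.2, -0.4, 0.4], [-0.2, -0.7, 0.4], [-0.2, -1, 0.4]], grip=[-0.8, -0.8, -0.8, -0.8, -0.8])

```text
clock: 11.05
position: [468.8, 83.4, 195.0]
ee_rot: [0.751, -0.66, -0.0, 0.0]
contact_force: [1.3, -0.4, -1.2]
gripper_width: 15.8
grasp_force: 58.6
```

Emit:
servo_tool(rotation=[[0, 0, 0], [0, 0, 0], [0, 0, 0], [0, 0, 0], [0, 0, 0], [0, 0, 0]], slide=[[0, -0.3, 0], [0.02, -0.55, 0], [0.02, -0.69, -0.15], [0.02, -0.695, -0.4], [0.02, -0.695, -0.5], [0.02, -0.695, -0.5]], grip=[-0.8, -0.8, -0.8, -0.8, -0.8, -0.8])

```text
clock: 11.8
position: [472.0, -54.4, 93.5]
ee_rot: [0.751, -0.661, -0.002, 0.002]
contact_force: [0.4, 0.8, -0.4]
gripper_width: 15.8
grasp_force: 58.7
```

Run:
```python
from h import *
d=grab('wrist');s=d['s'];print(s['position'],s['gripper_width'],s['clock'])
save(d,'w4.png',None,1.5)
P=cloud(d);M=(P[...,2]>58)&(P[...,2]<67)&(abs(P[...,1]+53)<90)&(abs(P[...,0]-476)<90)
from scipy.optimize import least_squares
a=P[M][:,:2];r=least_squares(lambda t:np.hypot(*(a-t).T)-73,[475,-50],loss='soft_l1');print('bowl',r.x,len(a),np.abs(r.fun).mean())
```

```text
[471.99022892 -54.37054832  93.45068208] 15.78383399567625 11.8
bowl [476.74834328 -55.50216106] 3677 1.0451173384378227
```

View pics/w4.png

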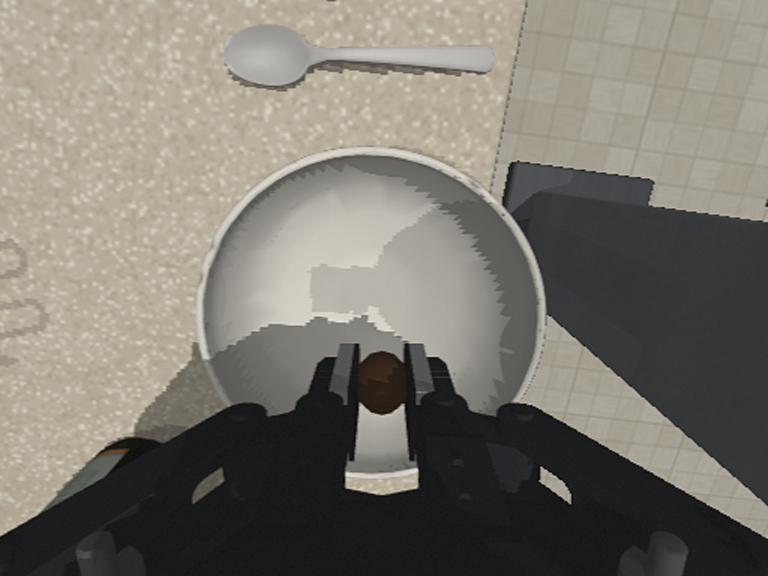

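The nutmeg at (382,382) is held over the middle of the bowl. Lowering and releasing.

Emit:
servo_tool(rotation=[[0, 0, 0], [0, 0, 0], [0, 0, 0], [0, 0, 0]], slide=[[0.02, 0, -0.15], [0.02, 0, -0.3], [0.02, 0, -0.385], [0.02, 0, -0.385]], grip=[-0.8, -0.8, -0.8, -0.8])

```text
clock: 12.35
position: [477.9, -53.7, 18.4]
ee_rot: [0.751, -0.66, -0.0, 0.0]
contact_force: [-0.5, 0.3, 0.6]
gripper_width: 15.3
grasp_force: 58.7
```

Emit:
servo_tool(rotation=[[0, 0, 0], [0, 0, 0], [0, 0, 0], [0, 0, 0], [0, 0, 0], [0, 0, 0], [0, 0, 0]], slide=[[0, 0, 0], [0, 0, 0], [0, 0, 0], [0, 0, 0.15], [0, 0, 0.4], [0, 0, 0.7], [0, 0, 0.9]], grip=[-0.5, -0.35, -0.25, -0.25, -0.25, -0.25, -0.25])

```text
clock: 13.22
position: [478.4, -53.8, 201.7]
ee_rot: [0.751, -0.66, 0.001, -0.002]
contact_force: [-0.2, -0.6, -0.9]
gripper_width: 31.9
grasp_force: 0.0
```

Run:
```python
from h import *
d=grab('wrist');s=d['s'];print(s['position'],s['gripper_width'],s['clock'])
save(d,'w5.png',None,1.2)
P=cloud(d);g=(d['image'].max(2)<110)&(d['image'][...,0].astype(int)-d['image'][...,2]>12)&(abs(P[...,0]-476)<60)&(abs(P[...,1]+55)<60)&(P[...,2]<60)
print('nut px',g.sum(),P[g].mean(0) if g.any() else '')
```

```text
[478.38689824 -53.84898265 201.70012712] 31.933539075675018 13.225
nut px 193 [479.17023609 -54.50586175  31.42872731]
```

The nutmeg lies in the bowl at (479,-54). Back to rib_a.

Emit:
servo_tool(rotation=[[0, 0, 0.028], [0, 0, 0.056], [0, 0, 0.084], [0, 0, 0.112], [0, 0, 0.14], [0, 0, 0.168]], slide=[[-0.05, 0.15, 0], [-0.1, 0.35, 0], [-0.1, 0.55, 0], [-0.1, 0.75, 0], [-0.1, 0.95, 0], [-0.1, 1, 0]], grip=[-0.25, -0.25, -0.25, -0.25, -0.25, -0.25])

```text
clock: 14.02
position: [457.7, 148.1, 198.3]
ee_rot: [0.982, -0.188, 0.0, -0.0]
contact_force: [-0.6, -0.2, 0.4]
gripper_width: 32.3
grasp_force: 0.0
```

Emit:
servo_tool(rotation=[[0, 0, 0.028], [0, 0, 0.056], [0, 0, 0.084], [0, 0, 0.112], [0, 0, 0.132], [0, 0, 0.132]], slide=[[0.05, 0.2, -0.1], [0.11, 0.355, -0.2], [0.11, 0.355, -0.3], [0.11, 0.355, -0.35], [0.11, 0.355, -0.35], [0.11, 0.355, -0.35]], grip=[-0.25, -0.25, -0.25, -0.25, -0.25, -0.25])

```text
clock: 14.78
position: [479.6, 217.0, 128.2]
ee_rot: [0.976, 0.219, -0.0, 0.0]
contact_force: [0.2, -0.4, 0.1]
gripper_width: 32.1
grasp_force: 0.0
```

Run:
```python
from h import *
d=grab('wrist');s=d['s'];m=R.from_quat(s['ee_rot']).as_matrix();print(s['position'],m[:,1].round(3),np.degrees(np.arctan2(m[1,1],m[0,1])),s['gripper_width'],s['clock'],s['joints'][5])
P=cloud(d);c=np.array([517.2,231.5])
q=P-np.r_[c,0];r=np.hypot(q[...,0],q[...,1])
M=(P[...,2]>51)&(P[...,2]<57)&(r>25)&(r<75)&(q[...,0]<0)
a=P[M][:,:2];u,sv,vt=np.linalg.svd(a-a.mean(0));print('rib',len(a),a.mean(0),np.degrees(np.arctan2(vt[0,1],vt[0,0])),np.degrees(np.arctan2(*(a.mean(0)-c)[::-1])))
```

```text
[479.64811439 217.03053877 128.16161146] [ 0.427 -0.904  0.   ] -64.73431823437959 32.13009261126217 14.775 1.2785336201219735
rib 612 [472.68255839 212.03302237] -158.1858735936394 -156.38078091857602
```

Emit:
servo_tool(rotation=[[0, 0, 0], [0, 0, 0], [0, 0, 0], [0, 0, 0], [0, 0, 0], [0, 0, 0], [0, 0, 0]], slide=[[0, 0, -0.2], [0, 0, -0.38], [0, 0, -0.42], [0, 0, -0.42], [0, 0, -0.42], [0, 0, -0.42], [0, 0, -0.42]], grip=[-0.25, -0.25, -0.25, -0.7, -0.72, -0.74, -0.74])

```text
clock: 15.7
position: [480.2, 217.1, 45.1]
ee_rot: [0.976, 0.219, 0.001, -0.0]
contact_force: [1.2, -2.4, -0.9]
gripper_width: 11.2
grasp_force: 9.7
```

Emit:
servo_tool(rotation=[[0, 0, -0.028], [0, 0, -0.056], [0, 0, -0.083], [0, 0, -0.111], [0, 0, -0.139], [0, 0, -0.167], [0, 0, -0.194], [0, 0, -0.222]], slide=[[-0.01, 0.034, 0], [-0.014, 0.068, 0], [-0.012, 0.104, 0], [-0.004, 0.138, 0], [0.01, 0.17, 0], [0.03, 0.199, 0], [0.054, 0.224, 0], [0.082, 0.246, 0]], grip=[-0.74, -0.74, -0.74, -0.74, -0.74, -0.74, -0.74, -0.74])

```text
clock: 16.7
position: [495.6, 265.2, 44.6]
ee_rot: [0.887, -0.461, -0.0, 0.001]
contact_force: [-1.4, -3.7, 1.1]
gripper_width: 11.2
grasp_force: 1.4
```

Emit:
servo_tool(rotation=[[0, 0, -0.025], [0, 0, -0.026], [0, 0, -0.026], [0, 0, -0.026]], slide=[[0.029, 0.015, 0], [0.03, 0.015, 0], [0.03, 0.015, 0], [0.03, 0.015, 0]], grip=[-0.74, -0.74, -0.74, -0.74])

```text
clock: 17.2
position: [501.9, 268.8, 44.6]
ee_rot: [0.849, -0.529, -0.0, 0.0]
contact_force: [-0.4, -4.9, 2.0]
gripper_width: 11.2
grasp_force: 5.5
```

Emit:
servo_tool(rotation=[[0, 0, 0], [0, 0, 0], [0, 0, 0], [0, 0, 0], [0, 0, 0], [0, 0, 0]], slide=[[0, 0, 0], [0, 0, 0], [0, 0, 0.2], [0, 0, 0.4], [0, 0, 0.42], [0, 0, 0.42]], grip=[-0.3, -0.25, -0.25, -0.25, -0.25, -0.25])

```text
clock: 17.95
position: [502.1, 269.7, 128.4]
ee_rot: [0.848, -0.529, -0.0, -0.001]
contact_force: [-0.0, -0.4, 0.2]
gripper_width: 31.9
grasp_force: 0.0
```

Run:
```python
from h import *
d=grab('wrist');s=d['s'];m=R.from_quat(s['ee_rot']).as_matrix();print(s['position'],np.degrees(np.arctan2(m[1,1],m[0,1])),s['gripper_width'],s['clock'],s['joints'][5])
np.save('w6.npy',d,allow_pickle=True);save(d,'w6.png',None,1.5)
P=cloud(d);c=np.array([517.2,231.5]);q=P-np.r_[c,0];r=np.hypot(q[...,0],q[...,1])
for k in (1,-1):
    M=(P[...,2]>51)&(P[...,2]<57)&(r>25)&(r<75)&(k*q[...,1]>0)
    a=P[M][:,:2];u,sv,vt=np.linalg.svd(a-a.mean(0));print('rib',len(a),a.mean(0),np.degrees(np.arctan2(vt[0,1],vt[0,0])),np.degrees(np.arctan2(*(a.mean(0)-c)[::-1])))
```

```text
[502.05525235 269.725894   128.35457435] -153.91382301803375 31.90547432779147 17.95 -0.3212371494704483
rib 619 [499.5356465  275.68416017] 111.5148919089788 111.79100056077908
rib 866 [510.09241381 180.71179983] 81.34601657440047 -97.96655455833648
```

View pics/w6.png

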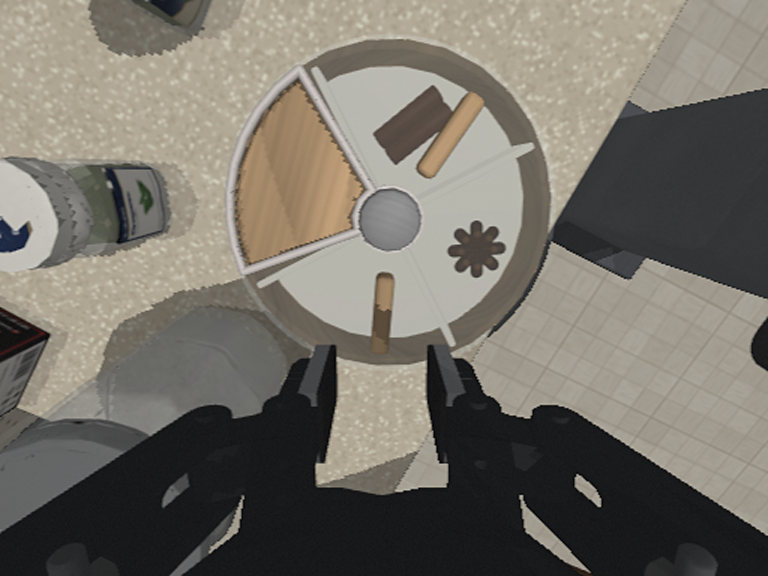

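The opening surrounds the deck: lip ends at (303,72) and (245,268), wall ends at (316,72), (530,147), (449,341) and (262,284). I'll compare the angles.

Run:
```python
from h import *
d=np.load('w6.npy',allow_pickle=True).item()
p=lambda u,v,z:ray(d,u/1.5,v/1.5,z)[:2]
w=[p(316,72,34),p(530,147,34),p(449,341,34),p(262,284,34)]
# opposite wall ends: direction of diagonals, free of the centre estimate
f=lambda a:np.degrees(np.arctan2(a[1],a[0]))
print('diag',f(w[2]-w[0])-135,f(w[3]-w[1])-45)
c=p(390,219,44);print(c,[f(x-c).round(1) for x in w])
l=[p(303,72,41),p(245,268,41)];print('lip',[f(x-c) for x in l],np.mean([f(x-c) for x in l]))
print('ribs line', f(p(375,351,55)-p(385,274,55))-105, f(p(480,97,55)-p(424,173,55))+105)
```

```text
diag 7.748814010510671 8.048281547931133
[517.50585    229.56430492] [np.float64(-36.5), np.float64(-127.6), np.float64(142.0), np.float64(53.7)]
lip [np.float64(-32.81746481333707), np.float64(44.89616607614815)] 6.03935063140554
ribs line 4.009699106575425 4.708390225527268
```

The lid sits about 1.5° short of square (6.3° against 7.8°), so I'll regrip rib_a firmly and nudge it.

Emit:
servo_tool(rotation=[[0, 0, -0.012], [0, 0, -0.012], [0, 0, -0.012], [0, 0, -0.012], [0, 0, -0.012], [0, 0, -0.012], [0, 0, -0.012], [0, 0, -0.012]], slide=[[0, 0, -0.2], [0, 0, -0.38], [0, 0, -0.42], [0, 0, -0.42], [0, 0, -0.42], [0, 0, -0.42], [0, 0, -0.42], [0, 0, -0.42]], grip=[-0.25, -0.25, -0.25, -0.6, -0.74, -0.78, -0.8, -0.8])

```text
clock: 19.0
position: [502.0, 269.5, 45.3]
ee_rot: [0.828, -0.561, -0.0, -0.0]
contact_force: [-4.9, -0.2, 6.8]
gripper_width: 9.5
grasp_force: 27.4
```

Emit:
servo_tool(rotation=[[0, 0, 0.002], [0, 0, 0.004], [0, 0, 0.004], [0, 0, 0.004], [0, 0, 0.004]], slide=[[-0.003, -0.001, 0], [-0.005, -0.002, 0], [-0.005, -0.002, 0], [-0.005, -0.002, 0], [-0.005, -0.002, 0]], grip=[-0.8, -0.8, -0.8, -0.8, -0.8])

```text
clock: 19.62
position: [501.1, 269.1, 45.3]
ee_rot: [0.835, -0.551, 0.0, -0.0]
contact_force: [-4.5, -0.6, 6.1]
gripper_width: 9.5
grasp_force: 27.5
```

Emit:
servo_tool(rotation=[[0, 0, 0], [0, 0, 0], [0, 0, 0], [0, 0, 0], [0, 0, 0], [0, 0, 0]], slide=[[0, 0, 0], [0, 0, 0], [0, 0, 0.2], [0, 0, 0.4], [0, 0, 0.42], [0, 0, 0.42]], grip=[-0.5, -0.25, -0.25, -0.25, -0.25, -0.25])

```text
clock: 20.38
position: [501.1, 268.8, 128.2]
ee_rot: [0.835, -0.551, -0.0, -0.0]
contact_force: [0.2, 0.7, -1.1]
gripper_width: 31.9
grasp_force: 0.0
```

Run:
```python
from h import *
d=grab('wrist');s=d['s'];m=R.from_quat(s['ee_rot']).as_matrix();print(s['position'],np.degrees(np.arctan2(m[1,1],m[0,1])),s['gripper_width'],s['clock'],s['joints'][5])
np.save('w7.npy',d,allow_pickle=True);save(d,'w7.png',(140,15,380,245),2.5)
P=cloud(d);c=np.array([517.3,231.]);q=P-np.r_[c,0];r=np.hypot(q[...,0],q[...,1])
for k in (1,-1):
    M=(P[...,2]>51)&(P[...,2]<57)&(r>25)&(r<75)&(k*q[...,1]>0)
    a=P[M][:,:2];u,sv,vt=np.linalg.svd(a-a.mean(0));print('rib',len(a),a.mean(0),np.degrees(np.arctan2(vt[0,1],vt[0,0])),np.degrees(np.arctan2(*(a.mean(0)-c)[::-1])))
```

```text
[501.1209842  268.84776409 128.15696305] -156.8189494237554 31.89855371131563 20.375 -0.37234128881938816
rib 617 [498.77045539 275.22957277] 112.56509098921472 112.73076775541044
rib 870 [510.83550286 180.64763436] 82.51393910193636 -97.31590825223812
```

View pics/w7.png

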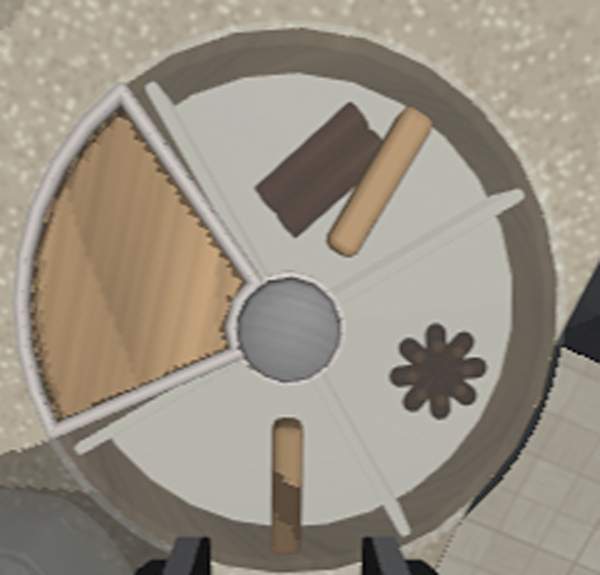

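The lid is square over the deck (7.6° against 7.8°), the lip-to-wall gaps look even, and the star and cinnamon are still in place. Backing off and handing in.

Emit:
servo_tool(rotation=[[0, 0, 0], [0, 0, 0], [0, 0, 0], [0, 0, 0]], slide=[[-0.1, 0, 0.2], [-0.25, 0, 0.5], [-0.3, 0, 0.6], [-0.3, 0, 0.6]], grip=[-0.25, -0.25, -0.25, -0.25])

```text
clock: 20.92
position: [441.1, 269.4, 249.3]
ee_rot: [0.835, -0.55, 0.0, -0.001]
contact_force: [-0.3, 0.3, -0.6]
gripper_width: 32.0
grasp_force: 0.0
```

```bash
python3 -c "
from h import *
s=read_state();print(s['position'],s['clock']);print(job_done())"
```

```text
[441.09011687 269.41572711 249.308104  ] 20.925
the job is handed in; nothing more can be done
None
```

The nutmeg is in the striped bowl and the lid is shut to within about 0.2° of square by my measurement; the star anise and cinnamon are still in the box, and I handed the job in at 20.9 s.

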